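# Tighten and lock the castle nut of a gem-polishing lap

### The arm

A 7-joint arm with a two-finger parallel gripper is mounted at the origin on the work surface. World frame = base frame: x ahead of the robot, y to its left, z up, the work surface at z = 0. Lengths are in mm, angles in rad, forces in N, time in s.
With the tool pointing down it reaches from about 400 to 900 mm from the base axis. Payload 5.6 kg.
Tool frame: the origin (TCP) lies midway between the tips of the shut fingers; the grasp point (between the pads) lies 19 mm behind it; x points along the fingers, y is the direction in which the jaws open and shut, and the axes are right-handed (so a half turn about x gives the same grasp; the last joint's range is limited). The gripper opens to 92 mm and grips with 3 to 60 N. Pads are 20 mm wide; open, the fingers measure 128 mm over their backs; the gripper's body (75 mm by 189 mm) begins 69 mm behind the grasp point.
Start: joints at [-1.252, 0.468, -0.012, 1.603, 0.006, 1.071, -0.056], TCP at [230.115, 607.912, 179.592] pointing down, gripper open.
Joint ranges: [-2.53, 2.53], [-0.31, 2.02], [-1.57, 1.55], [0.28, 2.44], [-1.29, 4.43], [0.15, 1.84], [-2.92, 2.92]. Speed limits (rad/s): [2.57, 2.57, 3.14, 3.14, 3.14, 3.14, 3.14].

### API

Orientations are given as a rotation vector (axis times angle).
In Python, from cell import robot, grip, kin, viewer gives the robot as it stands. Calls block until the motion is done:
- robot.movep(position, orientation): joint-space move of the TCP to a pose.
- robot.servo_line(position, feed=150, rotation=None): straight line of the TCP; rotation=None keeps the orientation; feed is the mean speed in mm/s.
- robot.goto_joints(angles): joint-space move.
- grip(opening, newtons=None): opening from 0.0 (shut) to 1.0 (fully open); newtons is the grip in N (None keeps the last); returns when the fingers have stopped.
- robot.hold(seconds).
- kin.ik(position, orientation): joint angles nearest the present ones, or None.
- robot.observe(): the state.
- viewer.read_camera(name): name is "scene" or "top" or "wrist"; returns the picture (400x640x3 uint8, red, green, blue); there is no depth.
- viewer.camera_info(name): a dict with "camera_matrix" (3x3 intrinsics, pixels), "R" (3x3) and "t" (3): a world point X has camera coordinates R X + t. Camera axes: x right, y down, z forward; pixel columns grow to the right and rows downward; lengths in mm; the calibration is good to about 2 mm. The wrist camera is an equidistant fisheye: a pixel r from the principal point sees the ray r / f radians off the axis. A picture is of the moment at which its call begins: read the wrist's pose just before it. camera_info takes no time and is no camera call; for the wrist camera it gives the pose at the moment of the call.
A pose or a line that the arm cannot do raises robot.IKError and nothing moves.
- robot.job_done(): hands the job in, once; it reports no verdict.
Trained networks look in the newest picture that a camera, given by its name, has taken for a name from the list of things; names that differ only in an ending like _2 or _b are one class to them, and where a whole thing is asked for, a point or a joint stands for the part that bears it (a point fixed in the world has none). Each returns a list of dicts, best first, with "confidence" (0 to 1); they miss things now and then, are a little off and sometimes report something else, mostly with a low value. They report only what shows in the picture. A call takes as long as a camera call. They do not tell look-alikes from the thing itself.
- viewer.silhouettes(name, camera): "mask" (400x640 bool, what is visible of it).
- viewer.pinpoint(name, camera): "at" ([x, y, z] in mm, in the coordinates of the camera as it stood for that picture, good to about 4 mm: a listed point, or the origin of a listed thing).
The state is a dict: "t": time; "joints": joint angles; "joint_velocities": joint speeds; "joint_torque": joint torques, N m; "tcp_pos": TCP position; "tcp_rot": TCP orientation; "contact_force": force on the tool from outside, world axes, zero at the start; "wrist_torque": the same for the moment, N m; "grip_width": opening from 0.0 (shut) to 1.0 (fully open).
Only numpy, scipy, OpenCV 4.12 (cv2) and the standard library are available. Lean on these libraries where they do the work, as an engineer would, in place of code of your own. Each camera call takes 0.05 s, during which the arm holds its last target. There are 200 camera calls.

### The job

Tighten the castle nut on the polishing lap's upright spindle: run it clockwise until you feel it bear on the spring washer, then turn it on to the next slot that lines up with the spindle's cross hole and no further. Then push the thin locking pin through the slot and the cross hole, from either end, until its collar rests on the nut, without forcing it (keep the push light, well under 20 N). Let go, and leave the thick pin and the other things where they are.

Things in the scene. Friction and masses are not known exactly. Their poses are not given: they have to be found in the camera images.
- lap: The polishing lap, fixed to the table; origin under its centre. Grey housing 170 (x) by 150 (y) by 26 mm high, on it an aluminium disc of radius 72 mm with its top at 36 mm, and in the middle the upright spindle (26 mm thick, top at 89 mm), which does not turn.
- hole (a point): Centre of the cross hole in the lap's spindle, 79 mm above the table; y is the hole's direction, z up the spindle. The hole is 8 mm wide and 8 mm high, level, right through the spindle.
- nut_mid (a point): Steel castle nut: the point on its axis half-way up the hexagon, 61 mm above the table. Hexagon 46 mm across flats, from 50 to 72 mm above the table; over it the crown, 46 mm across, up to 86 mm, with six slots 10 mm wide, 14 mm deep, open at the top, one over the middle of each flat. x points through one slot (slots every 60 degrees), z up. Clockwise seen from above tightens.
- nut_top (a point): Top centre of the same nut, 86 mm up. The nut first runs light (0.1 N m) for 0.15 to 0.85 rad, then, at an angle no pose shows, bears on the washer and takes 0.7 N m. A slot that passes the hole before it bears does not count; the next line-up lies 0.3 to 0.7 rad after. Let go, it springs back 0.05 rad, then stays; its height keeps. For the pin a slot must be within 0.1 rad of the hole.
- washer_top (a point): Centre of the top of the conical spring washer under the nut, radius 24 mm, about 47 mm above the table. It is squashed about 1.5 mm for each rad that the nut is turned after it begins to bear.
- pin_grip (a point): Centre of the handle of the thin locking pin, which stands on the table. Handle: dark steel block 26 (x) by 16 (y) by 40 mm (z, up), gripped across its 16 mm. From the middle of its +x face a level shaft runs along +x: a collar 16 mm in diameter from 13 to 19 mm from this point, then a shaft 6 mm in diameter to 67 mm, then a tapered tip to 73 mm. 63 to 126 g.
- pin_mid (a point): Point on the thin pin's shaft 42 mm along +x from the centre of its handle; with the collar resting on the nut's crown it lies in the spindle's axis, at the centre of the cross hole.
- thick_pin_grip (a point): Centre of the handle of a thicker pin with the same handle and length but a shaft 12 mm in diameter (collar 16 mm). It does not fit the hole: leave it.
- jar: Small closed jar, 48 mm across, 45 mm high, origin under its centre. Bystander.
- offcut: Brass ring, 40 mm across, 12 mm high, origin under its centre. Bystander.
- phone: Black phone 150 by 72 by 9 mm lying flat, origin under its centre. Bystander.
- ring_tray: Divided wooden tray 110 by 150 by 30 mm, origin under its centre. Bystander.
Not all that is in view belongs to the job. What is meant by the lap is not orange, and is the larger of those in its own colour.

How it is judged (in metres and radians):
On the way:
1. the nut is tight on the squashed washer and a slot is lined up with the cross hole (z of washer_top in the frame of hole between -0.0327 and -0.0317 m and (angle between the x axis of nut_mid and the y axis of hole, either way round below 0.1 rad or angle between the x axis of nut_mid and the y axis of hole, either way round between 0.947198 and 1.1472 rad)), for 0.2 s.
At the end, for the whole second after the job is handed in: Nut tightened from where it first bears to the next line-up: washer within 0.5 mm of its height there, a slot within 0.1 rad of the hole. The thin pin rests through slot and hole, its collar within 4 mm of resting on the nut, along the hole within 0.15 rad; all released (all of step 1 and y of pin_mid in the frame of hole between -0.004 and 0.004 m and horizontal distance between pin_mid and hole below 0.005 m and distance between pin_mid and hole below 0.006 m and angle between the x axis of pin_mid and the y axis of hole, either way round below 0.15 rad and linear speed of pin below 0.02 m/s); the robot touches nothing.
It fails at once if the pin was forced: over 20 N against the nut or the lap (contact force between pin and nut above 20 N or contact force between pin and lap above 20 N).
It fails at once if the nut was turned well past the line-up, over-squashing the washer (z of washer_top in the frame of hole below -0.0327 m).
It fails at once if a bystander was moved more than 30 mm (distance of any of thick_pin_grip, jar, offcut, phone, ring_tray from where it was at the start of the episode above 0.03 m).
It also fails if it takes over 72 s, if anything falls off the work surface, if the arm or the gripper's body presses on something with over 40 N, if the wrist force passes 120 N, or if a joint passes its speed limit or range.

## Working session

There is one attempt and no reset: what is moved stays moved. The work goes in short steps, each a Python script; the robot and the scene stay as the last script left them, time stands still between calls to the robot, and variables do not carry over. Pictures are saved under pics/ and viewed, about 8 in all and at most 12, crops included, and the job is handed in when it is done.

```bash
ls; mkdir -p pics; python3 - <<'E'
from cell import robot, grip, kin, viewer
import cv2,numpy as np
ims=[viewer.read_camera(n) for n in("scene","top")]
for n,i in zip(("scene","top"),ims): cv2.imwrite(f"pics/{n}0.png",i[...,::-1]); c=viewer.camera_info(n); print(n,c)
print(robot.observe())
for n in("lap","hole","nut_top","nut_mid","pin_grip","thick_pin_grip","pin_mid","jar","phone","ring_tray","offcut"):
  for cam in ("scene","top"):
    c=viewer.camera_info(cam)
    for d in viewer.pinpoint(n,cam):
        X=c["R"].T@(np.array(d["at"])-c["t"]);p=c["camera_matrix"]@d["at"];print(n,cam,round(d["confidence"],2),X.round(0),(p[:2]/p[2]).round())
E
```

```text
pics
scene {'camera_matrix': array([[477.26432198,   0.        , 320.04053266],
       [  0.        , 477.26432198, 204.23341165],
       [  0.        ,   0.        ,   1.        ]]), 'R': array([[ 0.83004962,  0.55753487, -0.01313357],
       [ 0.39005667, -0.59722004, -0.70084522],
       [-0.39858928,  0.57661347, -0.71319246]]), 't': array([-439.01683542, -201.38759216, 1495.09695228])}
top {'camera_matrix': array([[385.8649619 ,   0.        , 325.84321849],
       [  0.        , 385.8649619 , 203.33508912],
       [  0.        ,   0.        ,   1.        ]]), 'R': array([[ 0.01729179, -0.99971443,  0.01649383],
       [-0.98067807, -0.0201729 , -0.19458564],
       [ 0.1948628 , -0.0128104 , -0.98074685]]), 't': array([-69.3232924 , 546.58827178, 861.74417664])}
{'t': 0.1, 'joints': array([-1.25197576,  0.46828127, -0.01158486,  1.60349671,  0.0060573 ,
        1.07135875, -0.05628466]), 'joint_velocities': array([ 0.00043112, -0.001789  , -0.00013777, -0.00180939, -0.00191006,
        0.00019871, -0.00130444]), 'joint_torque': array([ 1.40751385e-03, -5.21649957e+01, -1.2044140
[... 1810 characters left out ...]
 -10.  48.] [333. 203.]
pin_grip top 0.73 [ 468. -225.   20.] [394. 240.]
thick_pin_grip scene 0.61 [513. 255.  22.] [363. 147.]
thick_pin_grip top 0.68 [514. 258.  24.] [195. 217.]
pin_mid scene 0.74 [ 433. -209.   22.] [241. 235.]
pin_mid top 0.65 [ 427. -214.   21.] [389. 256.]
jar scene 0.68 [580.  -7.  -1.] [335. 215.]
jar scene 0.56 [405.  98.   0.] [304. 169.]
jar top 0.79 [404.  94.   2.] [262. 264.]
phone scene 0.95 [ 759. -272.    0.] [338. 323.]
phone top 0.72 [ 758. -271.    2.] [408. 130.]
ring_tray scene 0.56 [726. 280.  -0.] [432. 174.]
ring_tray top 0.96 [723. 284.   1.] [194. 138.]
offcut scene 0.55 [412. -98.  -1.] [263. 211.]
offcut top 0.63 [ 409. -101.   -0.] [342. 264.]
```

View pics/top0.png

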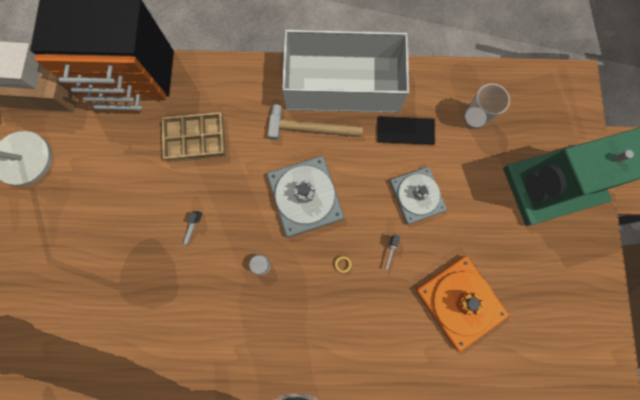

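View pics/scene0.png

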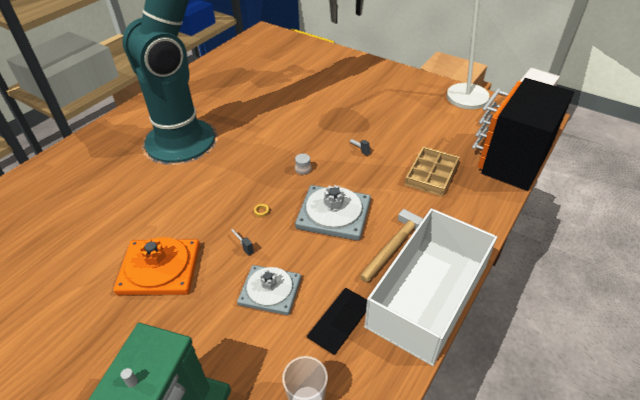

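Candidates for the lap are the large grey one (305,195), the small grey one (418,195) and the orange one (462,303); I choose the large grey one. The pins are at (392,245), which looks thin, and (193,225), which looks thick. I'll take a close look with the wrist camera.

```bash
cat > h.py <<'E'
from cell import robot, grip, kin, viewer
import cv2,numpy as np
from scipy.spatial.transform import Rotation as Ro
def down(yaw):
    c,s=np.cos(yaw),np.sin(yaw)
    return Ro.from_matrix(np.array([[0,0,-1],[c,s,0],[s,-c,0]]).T).as_rotvec()
def yaw():
    y=Ro.from_rotvec(robot.observe()["tcp_rot"]).as_matrix()[:,1]; return np.arctan2(y[1],y[0])
def world(c,at): return c["R"].T@(np.array(at)-c["t"])
def proj(c,X,fish=True):
    p=c["R"]@np.array(X)+c["t"];K=c["camera_matrix"]
    if not fish: q=K@p; return q[:2]/q[2]
    th=np.arctan2(np.hypot(p[0],p[1]),p[2]);u=p[:2]/(np.hypot(p[0],p[1])+1e-9)
    return K[:2,2]+K[0,0]*th*u
def rectify(im,c,center,half,z,n=600):
    """top-down orthographic map of plane z: +x up? no: col=+x, row=-y"""
    g=np.linspace(-half,half,n);X,Y=np.meshgrid(center[0]+g,center[1]-g)
    P=np.stack([X,Y,np.full_like(X,z)],-1)@c["R"].T+c["t"]
    r=np.hypot(P[...,0],P[...,1]);th=np.arctan2(r,P[...,2]);K=c["camera_matrix"]
    m=K[0,0]*th/(r+1e-9)
    return cv2.remap(im,(K[0,2]+m*P[...,0]).astype(np.float32),(K[1,2]+m*P[...,1]).astype(np.float32),cv2.INTER_CUBIC)
E
python3 - <<'E'
from h import *
print("yaw",yaw())
print(viewer.camera_info("wrist"))
o=None
for X,y in (((577,-6),-1.57),((577,-6),0),((577,-6),1.57),((468,-226),1.3),((468,-226),-1.8)):
    q=kin.ik([*X,260],down(y));print(X,y,None if q is None else np.round(q,2))
for nm,X in (("lap",(540,-6,260)),("pin",(440,-216,260))):
    robot.movep(X,down(yaw())); robot.hold(.3)
    c=viewer.camera_info("wrist"); im=viewer.read_camera("wrist"); np.savez(f"{nm}1.npz",im=im,**c)
    print(robot.observe()["t"],yaw())
    for n in (("hole","nut_top","nut_mid","washer_top") if nm=="lap" else ("pin_grip","pin_mid","thick_pin_grip")):
        for d in viewer.pinpoint(n,"wrist"): print(n,round(d["confidence"],2),world(c,d["at"]).round(1))
    if nm=="lap": a=rectify(im,c,(577,-6),55,86,400)
    else: b=rectify(im,c,(450,-220),60,20,400)
cv2.imwrite("pics/w1.png",np.hstack([a,b])[...,::-1])
E
```

```text
yaw 1.2089202710503255
{'camera_matrix': array([[309.70691629,   0.        , 317.95133582],
       [  0.        , 309.70691629, 199.89777193],
       [  0.        ,   0.        ,   1.        ]]), 'R': array([[ 3.53793339e-01,  9.35323551e-01,  3.57737558e-04],
       [ 9.06545503e-01, -3.43001916e-01,  2.46018161e-01],
       [ 2.30229285e-01, -8.67152812e-02, -9.69265153e-01]]), 't': array([-650.24325936,  -28.2786173 ,  389.89327728])}
(577, -6) -1.57 [-0.72  0.33  0.85  1.74 -0.27  1.19 -1.36]
(577, -6) 0 [-0.56  0.3   0.64  1.73 -0.19  1.18  0.13]
(577, -6) 1.57 [-0.43  0.28  0.47  1.72 -0.14  1.18  1.65]
(468, -226) 1.3 [-0.48  0.23  1.03  1.87 -0.21  1.16  1.92]
(468, -226) -1.8 [-0.66  0.34  1.31  1.88 -0.35  1.2  -1.03]
4.0083 1.209326510619918
hole 0.86 [ 580.9 -288.9   55.1]
hole 0.64 [579.7  -9.7  62.5]
nut_top 0.92 [571.7  -9.4  86. ]
nut_top 0.85 [ 327.6 -386.6   86.2]
nut_top 0.83 [ 590.8 -291.2   59.9]
nut_top 0.54 [725.7 278.8  -1.3]
nut_mid 0.94 [ 326.7 -384.4   59.5]
nut_mid 0.75 [577.   -8.2  63.3]
nut_mid 0.75 [ 582.9 -289.7   49.6]
washer_top 0.51 [ 327.9 -383.7   45.3]
washer_top 0.5 [ 581.4 -286.3   31. ]
5.4833 1.2103380746520718
pin_grip 0.64 [ 465.9 -226.1   22.2]
pin_mid 0.88 [ 426.1 -214.3   18.2]
pin_mid 0.25 [405.4  97.3   1.5]
pin_mid 0.21 [ 759.7 -264.1    2. ]
thick_pin_grip 0.72 [518.7 259.7  23.6]
```

View pics/w1.png

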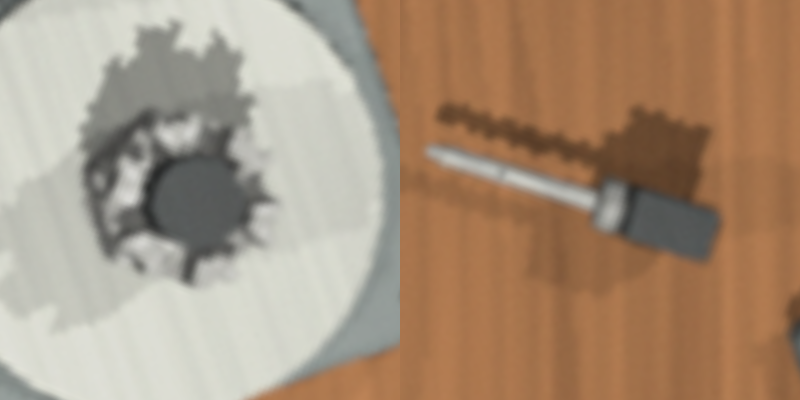

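The pin's shaft runs from the collar at (610,207) to the tip at (432,150) and is clearly slimmer than the collar, so it is the thin one, at a yaw of about 162°. The nut is centred on the crop near (197,200). Next is a view from directly above the nut.

```bash
python3 - <<'E'
from h import *
c=viewer.camera_info("wrist");C=-c["R"].T@c["t"];T=robot.observe()["tcp_pos"];off=C-T;print("off",off)
robot.movep([576-off[0],-7-off[1],170],down(yaw()));robot.hold(.3)
c=viewer.camera_info("wrist");im=viewer.read_camera("wrist");np.savez("lap2.npz",im=im,**c)
for n in ("hole","nut_top","nut_mid","lap"):
    for d in viewer.pinpoint(n,"wrist"): print(n,round(d["confidence"],2),world(c,d["at"]).round(1))
a=rectify(im,c,(576,-7),36,86,400);b=rectify(im,c,(576,-7),125,26,400)
cv2.imwrite("pics/w2.png",np.hstack([a,b])[...,::-1])
E
```

```text
off [-64.19177297  24.37462851 205.5004658 ]
hole 0.72 [ 579.8 -288.9   57.5]
hole 0.68 [ 326.  -385.4   76.2]
hole 0.56 [ 5.783e+02 -1.000e-01  7.730e+01]
hole 0.45 [ 427.8 -212.8   20.3]
nut_top 0.71 [ 324.2 -385.2   87.7]
nut_top 0.66 [574.5 -10.2  87.6]
nut_top 0.66 [ 589.  -289.7   60.8]
nut_mid 0.97 [ 583.1 -290.3   49.4]
nut_mid 0.85 [577.4  -6.5  63.2]
nut_mid 0.71 [ 329.8 -386.1   60.1]
lap 0.85 [ 582.2 -290.3   -1.4]
lap 0.84 [ 3.240e+02 -3.826e+02  1.000e-01]
lap 0.8 [575.9  -7.5   2.8]
lap 0.39 [573.1  -7.   84.1]
```

View pics/w2.png

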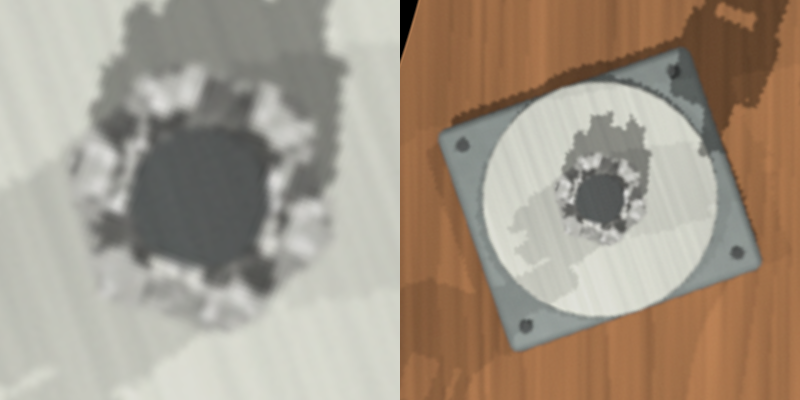

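The lap's corners are at (440,133), (688,48), (760,262) and (515,350), so its x axis is at about 19°. The nut slots show as dark notches at (118,128), (105,232) and (258,272), about 20° mod 60. I'll refine both numerically.

```bash
cat > ang.py <<'E'
from h import *
def lapfit(im,c,ctr):
    b=rectify(im,c,ctr,125,26,1000);s=cv2.cvtColor(b,cv2.COLOR_RGB2HSV)
    m=((s[...,1]<70)&(b.max(-1)>40)).astype(np.uint8);m=cv2.morphologyEx(m,cv2.MORPH_OPEN,np.ones((25,25)))
    n,l,st,_=cv2.connectedComponentsWithStats(m);k=l[500-60*4//2*0,500+0] if 0 else 1+np.argmax(st[1:,4])
    r=cv2.minAreaRect(cv2.findContours((l==k).astype(np.uint8),0,1)[0][0]);p=cv2.boxPoints(r)
    p=np.c_[ctr[0]-125+p[:,0]*250/999,ctr[1]+125-p[:,1]*250/999];e=np.diff(np.r_[p,p[:1]],axis=0)
    i=np.argmax(np.hypot(*e.T));return p.mean(0),np.hypot(*e.T),np.degrees(np.arctan2(e[i,1],e[i,0]))%180
def nutang(im,c,ctr,z=86,r0=17,r1=22):
    a=np.radians(np.arange(0,360,1));out=[]
    g=cv2.cvtColor(im,cv2.COLOR_RGB2GRAY).astype(float)
    v=np.zeros(360)
    for r in np.arange(r0,r1+.1,1):
        q=np.array([proj(c,(ctr[0]+r*np.cos(t),ctr[1]+r*np.sin(t),z)) for t in a]).astype(np.float32)
        v+=cv2.remap(g,q[:,:1],q[:,1:],1)[:,0]
    v=-(v-v.mean())/v.std()
    F=[(v*np.exp(1j*k*a)).mean() for k in range(1,13)]
    return np.degrees(np.angle(F[5]))/6%60,np.abs(F).round(2),v
E
python3 - <<'E'
from ang import *
d=np.load("lap2.npz");im=d["im"];c={k:d[k] for k in("camera_matrix","R","t")}
print(lapfit(im,c,(576,-7)))
# spindle top centre: dark disc at z=89
b=rectify(im,c,(576,-7),30,89,600);s=b.max(-1)
m=cv2.morphologyEx((s<112).astype(np.uint8),cv2.MORPH_OPEN,np.ones((61,61)));M=cv2.moments(m);print("spindle",546+M["m10"]/M["m00"]/10,-7+30-M["m01"]/M["m00"]/10,"diam",2*np.sqrt(M["m00"]/np.pi)/10)
for z in(86,80):
  for rr in((16,20),(18,22)):
    a,F,v=nutang(im,c,(576,-6.5),z,*rr);print(z,rr,a,F[:8])
E
```

```text
(array([576.0042   ,  -6.4541893], dtype=float32), array([167.90239, 148.82922, 167.90242, 148.82921], dtype=float32), np.float32(19.30867))
spindle 575.9463198458574 -5.785591338654921 diam 26.341068503449645
86 (16, 20) 13.520720981431497 [0.11 0.03 0.15 0.12 0.3  0.52 0.08 0.05]
86 (18, 22) 13.991009399532004 [0.13 0.02 0.03 0.06 0.27 0.56 0.01 0.08]
80 (16, 20) 13.397187553863562 [0.12 0.02 0.17 0.15 0.3  0.49 0.09 0.06]
80 (18, 22) 13.925531353669177 [0.11 0.03 0.05 0.07 0.26 0.57 0.03 0.07]
```

```bash
cat > look.py <<'E'
from ang import *
def obl(phi,el=45,N=(576,-6,80),up=78,back=10):
    p,e=np.radians(phi),np.radians(el)
    d=np.array([np.cos(p)*np.cos(e),np.sin(p)*np.cos(e),-np.sin(e)]);z=np.array([np.cos(p)*np.sin(e),np.sin(p)*np.sin(e),np.cos(e)])
    return np.array(N)+up*z-back*d, Ro.from_matrix(np.array([d,np.cross(z,d),z]).T).as_rotvec()
def crop(im,c,N=(576,-6,80),h=32,n=400):
    u,v=proj(c,N);M=np.float32([[n/(2*h),0,n/2-u*n/(2*h)],[0,n/(2*h),n/2-v*n/(2*h)]])
    return cv2.warpAffine(im,M,(n,n),flags=cv2.INTER_CUBIC)[::-1,::-1]
E
python3 - <<'E'
from look import *
out=[]
for phi in (19.3,-70.7,109.3):
    P,r=obl(phi);q=kin.ik(P,r);print(phi,P.round(),None if q is None else np.round(q,2))
    if q is None or len(out)==2: continue
    robot.movep(P,r);robot.hold(.3);c=viewer.camera_info("wrist");im=viewer.read_camera("wrist");np.savez(f"obl{phi}.npz",im=im,**c)
    out.append(crop(im,c));print(robot.observe()["t"],-c["R"].T@c["t"],proj(c,(576,-6,80)))
cv2.imwrite("pics/obl.png",np.hstack(out)[...,::-1])
E
```

```text
19.3 [621.  10. 142.] [ 1.16  0.72 -1.3   2.27  2.04  0.34  0.2 ]
9.6417 [438.84883895 -53.90620012 238.9661812 ] [317.67733009 109.02362362]
-70.7 [592. -51. 142.] [ 0.46  0.99 -1.3   1.92  1.52  1.82 -0.97]
11.3167 [528.15706752 130.71818568 239.12283616] [317.91416858 108.41823116]
109.3 [560.  39. 142.] [ 0.83  0.88 -0.89  1.58 -0.07  1.25 -2.73]
```

View pics/obl.png

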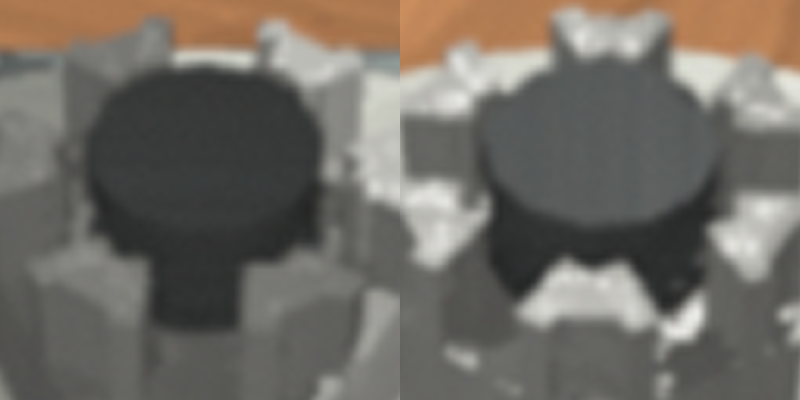

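```bash
python3 - <<'E'
from look import *
o=[]
for k in("19.3","-70.7"):
    d=np.load(f"obl{k}.npz");im=d["im"];c={k:d[k] for k in("camera_matrix","R","t")}
    a=crop(im,c,(576,-6,78),20).astype(float);g=a.mean(-1)
    o.append(np.clip((g-15)*255/60,0,255))
cv2.imwrite("pics/obl2.png",np.hstack(o))
E
```

```text
[ WARN:0@0.060] global loadsave.cpp:1063 imwrite_ Unsupported depth image for selected encoder is fallbacked to CV_8U.
```

View pics/obl2.png

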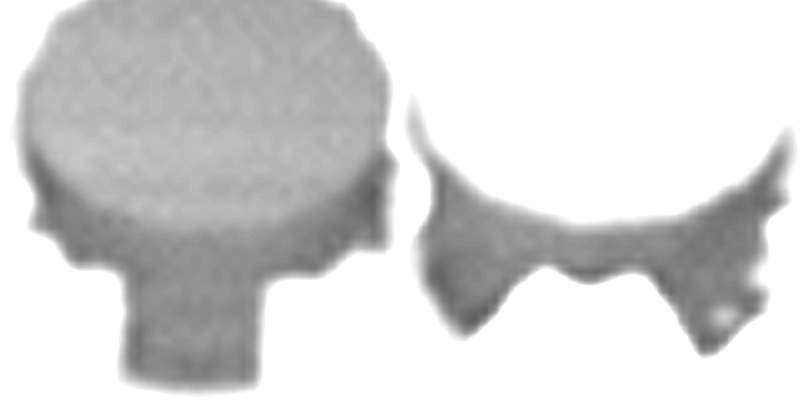

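The wall seen through the slot at about 197° is plain, so the hole is not along 19°. The nut slots sit at about 16.7° mod 60. I'll look directly into the two slots nearest 109° for the hole's edges.

```bash
python3 - <<'E'
from look import *
o=[]
for phi in (-43.3,-103.3):
    P,r=obl(phi,42)
    if kin.ik(P,r) is None: print("noik",phi);continue
    robot.movep(P,r);robot.hold(.25);c=viewer.camera_info("wrist");im=viewer.read_camera("wrist");np.savez(f"obl{phi}.npz",im=im,**c)
    g=crop(im,c,(576,-6,78),20).astype(float).mean(-1);o.append(np.clip((g-15)*255/90,0,255))
    print(robot.observe()["t"])
cv2.imwrite("pics/obl3.png",np.hstack(o).astype(np.uint8))
E
```

```text
11.975
12.9833
```

View pics/obl3.png

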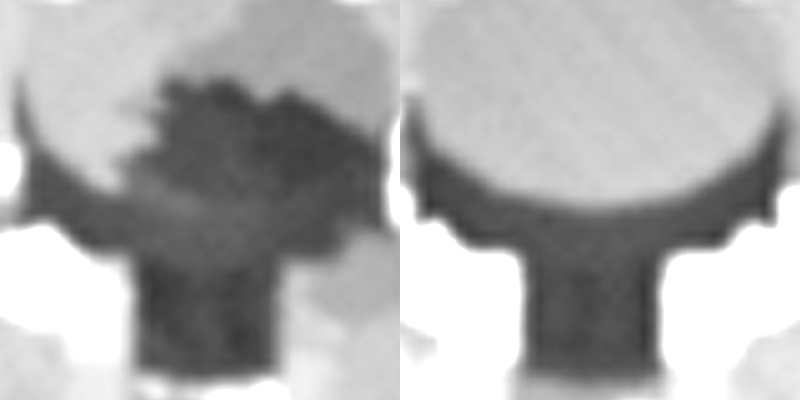

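```bash
python3 - <<'E'
from look import *
from numpy import cos,sin,radians
# unwrap spindle wall in each view: brightness by azimuth and height
for k,az in(("-43.3",range(108,166,4)),("-103.3",range(48,110,4)),("19.3",range(170,224,4))):
    d=np.load(f"obl{k}.npz");g=d["im"].astype(np.float32).mean(-1);c={k:d[k] for k in("camera_matrix","R","t")}
    print(k,list(az))
    for z in(88,86,84,82,80,78,76,74,72):
        q=np.float32([proj(c,(576+13*cos(radians(a)),-6+13*sin(radians(a)),z)) for a in az])
        print(z,cv2.remap(g,q[:,:1],q[:,1:],1)[:,0].round().astype(int))
E
```

```text
-43.3 [108, 112, 116, 120, 124, 128, 132, 136, 140, 144, 148, 152, 156, 160, 164]
88 [47 47 47 47 48 50 50 49 50 50 49 49 47 46 44]
86 [45 47 47 48 47 48 48 48 48 48 48 46 47 44 43]
84 [76 83 68 44 39 40 42 45 44 42 40 43 44 54 57]
82 [111 104  84  47  37  38  40  42  41  39  40  42  46  61  81]
80 [114 110  86  48  39  39  42  44  43  40  40  43  48  67  85]
78 [114 107  83  53  45  40  41  43  44  41  36  40  48  67  86]
76 [113 106  82  52  46  46  44  43  44  43  39  40  47  67  86]
74 [106  99  80  66  66  59  54  53  56  55  55  56  57  69  92]
72 [100  97  91  94  99  90  90  95 108 112 106 107 119 107  98]
-103.3 [48, 52, 56, 60, 64, 68, 72, 76, 80, 84, 88, 92, 96, 100, 104, 108]
88 [46 46 46 46 46 47 47 47 48 47 47 47 46 45 45 45]
86 [44 47 44 45 46 46 47 46 47 47 45 46 48 51 44 43]
84 [118 103  57  43  44  43  42  43  45  44  41  47  87 128 130 105]
82 [175 127  64  43  44  43  41  42  43  43  40  52 117 182 195 190]
80 [186 129  58  43  45  43  42  42  44  43  41  50 113 194 220 202]
78 [179 120  57  43  43  42  40  43  44  43  40  50 110 179 210 211]
76 [178 115  60  44  44  43  43  44  44  43  43  51 108 175 205 215]
74 [137  87  57  54  55  53  52  53  54  54  53  57  80 121 152 175]
72 [ 99  83  77  78  78  76  76  77  80  86  84  84  90 104 108 112]
19.3 [170, 174, 178, 182, 186, 190, 194, 198, 202, 206, 210, 214, 218, 222]
88 [47 48 48 49 49 50 50 50 49 50 50 51 50 50]
86 [46 46 46 47 48 48 49 49 49 49 49 49 48 48]
84 [61 60 51 45 48 48 49 50 49 49 48 48 51 52]
82 [106  92  57  48  49  48  48  49  48  49  48  49  64  91]
80 [119  97  61  48  48  49  49  49  49  49  49  50  70 102]
78 [120  89  54  45  49  50  49  50  50  49  49  50  71 103]
76 [113  81  51  45  47  46  45  46  45  46  47  49  72 105]
74 [103  75  55  51  51  50  49  49  49  51  51  51  71 104]
72 [ 95  77  75  76  77  77  76  76  77  77  76  77  82 100]
```

By elimination, the hole lies along the lap's y axis (109.3°), with the nut slots at about 17° mod 60. So line-ups come about 0.48 and 1.53 rad clockwise from the start. Now I'll grip the nut and feel for the bearing point.

```bash
cat > turn.py <<'E'
from h import *
C=np.array([576,-6.1])
def step(y,feed=60,p=None): robot.servo_line([*C,43] if p is None else p,feed=feed,rotation=down(y))
E
python3 - <<'E'
from turn import *
import math
y0=math.radians(76.9)
print(np.round(kin.ik([*C,150],down(y0)),2))
robot.movep([*C,170],down(y0));robot.servo_line([*C,43],feed=120);robot.hold(.2)
o=robot.observe();print("t",o["t"],o["tcp_pos"].round(1),yaw(),o["contact_force"].round(1),o["wrist_torque"].round(2))
grip(0.3,40);robot.hold(.2)
o=robot.observe();print("t",o["t"],o["tcp_pos"].round(1),yaw(),o["contact_force"].round(1),o["wrist_torque"].round(2),"w",o["grip_width"]*92)
for i in range(1,4):
    step(y0-.05*i);o=robot.observe();print("t",round(o["t"],2),round(yaw(),3),o["contact_force"].round(1),o["wrist_torque"].round(2))
E
```

```text
[ 0.85  0.89 -1.41  1.76  0.92  1.33  0.57]
t 15.9833 [576.4  -6.2  43.6] 1.341953119476981 [-0.2  0.8  1.5] [ 0.06 -0.03 -0.05]
t 16.975 [576.   -6.5  43. ] 1.3418622790010055 [-1.7 -1.9  1.2] [-0.42  0.17 -0.02] w 44.76158678761951
t 17.23 1.293 [-0.2 -2.1  2.2] [-0.55  0.14  0.02]
t 17.48 1.244 [-0.7 -2.6  1.2] [-0.68  0.2   0.05]
t 17.73 1.194 [-1.2 -2.4  3.1] [-0.84  0.29  0.01]
```

```bash
python3 - <<'E'
from turn import *
y=yaw();y0=np.radians(76.9);y=y0-.15
while y0-y<1.0:
    y-=.05;step(y);o=robot.observe();tz=o["wrist_torque"][2];print(round(o["t"],2),round(y0-y,3),round(yaw(),3),o["contact_force"].round(1),o["wrist_torque"].round(2))
    if tz>.4: break
E
```

```text
17.98 0.2 1.144 [-1.5 -3.5  2.5] [-0.88  0.26  0.03]
18.23 0.25 1.094 [-0.7 -3.9  2.8] [-1.04  0.26  0.05]
18.48 0.3 1.044 [-1.3 -4.1  2.8] [-1.15  0.33  0.08]
18.73 0.35 0.994 [-1.7 -4.2  3.8] [-1.16  0.31 -0.  ]
18.98 0.4 0.944 [-1.  -5.   2.9] [-1.24  0.36  0.08]
19.23 0.45 0.893 [-1.  -5.7  3. ] [-1.26  0.35  0.02]
19.48 0.5 0.844 [-2.1 -4.6  3.2] [-1.19  0.39  0.04]
19.73 0.55 0.793 [-1.1 -4.2  2.6] [-1.28  0.36  0.03]
19.98 0.6 0.743 [-0.2 -5.   3.1] [-1.22  0.35 -0.  ]
20.23 0.65 0.693 [-1.2 -4.8  3.3] [-1.24  0.37  0.07]
20.48 0.7 0.643 [-1.1 -4.   4.1] [-1.22  0.33  0.06]
20.73 0.75 0.594 [-2.1 -4.2  4. ] [-1.2   0.35  0.05]
20.98 0.8 0.543 [-1.2 -5.9  3.4] [-1.22  0.38  0.05]
21.23 0.85 0.493 [-1.3 -4.2  3.9] [-1.25  0.32  0.  ]
21.48 0.9 0.445 [-1.  -5.1  3. ] [-1.29  0.38  0.41]
```

It bears at about 0.87 rad, so the target is the second line-up: tool yaw -0.187 rad, plus 0.05 for spring-back.

```bash
python3 - <<'E'
from turn import *
yt=np.radians(-10.7)-.05;y=yaw()
for y in np.linspace(.39,yt,8):
    step(y);o=robot.observe();print(round(o["t"],2),round(yaw(),3),o["contact_force"].round(1),o["wrist_torque"].round(2))
robot.hold(.2);print(yaw(),robot.observe()["grip_width"]*92)
grip(1.0);robot.hold(.1)
robot.servo_line([*C,180],feed=200)
# look down with camera over nut, keeping yaw
c=viewer.camera_info("wrist");K=-c["R"].T@c["t"];off=K-robot.observe()["tcp_pos"]
from look import obl,crop
P,r=obl(-70.7,42);robot.movep(P,r);robot.hold(.25);c=viewer.camera_info("wrist");im=viewer.read_camera("wrist");np.savez("al.npz",im=im,**c)
cv2.imwrite("pics/al.png",np.hstack([crop(im,c),np.clip((crop(im,c,(576,-6,78),20).astype(float)-15)*2.8,0,255).astype(np.uint8)])[...,::-1]);print(robot.observe()["t"])
g=im.astype(np.float32).mean(-1);az=range(75,146,3);print(list(az))
for z in(88,84,82,80,78,76,74):
    q=np.float32([proj(c,(576+13*np.cos(np.radians(a)),-6+13*np.sin(np.radians(a)),z)) for a in az]);print(z,cv2.remap(g,q[:,:1],q[:,1:],1)[:,0].round().astype(int))
E
```

```text
21.73 0.393 [-2.  -5.2  3.7] [-1.31  0.35  0.55]
21.98 0.303 [-2.4 -4.2  3.5] [-1.27  0.32  0.37]
22.23 0.214 [-1.4 -5.3  3.8] [-1.3   0.37  0.41]
22.48 0.124 [-1.5 -4.7  3.6] [-1.31  0.33  0.41]
22.73 0.035 [-0.5 -4.7  3.5] [-1.26  0.36  0.45]
22.98 -0.055 [-0.6 -5.5  3. ] [-1.28  0.36  0.37]
23.23 -0.145 [-0.5 -4.9  2.8] [-1.34  0.32  0.44]
23.48 -0.234 [-1.3 -5.2  3.4] [-1.34  0.38  0.44]
-0.23382815913534938 44.44466216931267
26.4833
[75, 78, 81, 84, 87, 90, 93, 96, 99, 102, 105, 108, 111, 114, 117, 120, 123, 126, 129, 132, 135, 138, 141, 144]
88 [51 51 52 52 51 51 51 50 51 51 50 50 49 48 49 48 48 49 49 47 47 46 45 45]
84 [ 79  99 117 120 101  69  47  41  40  40  40  40  39  40  40  39  40  41
  61 100 125 114  94  73]
82 [173 180 182 161 121  74  45  39  39  39  39  39  38  38  40  38  39  43
  71 125 171 181 179 173]
80 [202 215 211 177 125  74  47  39  39  40  43  43  41  40  40  40  39  44
  72 126 173 192 193 190]
78 [222 211 188 154 109  65  43  39  40  43  46  48  49  50  48  46  43  44
  71 124 170 185 187 186]
76 [199 184 175 145 102  61  45  43  43  43  45  46  45  45  46  48  47  50
  69 113 159 181 185 186]
74 [163 151 137 110  81  61  55  54  53  54  54  54  55  54  54  55  53  56
  64  84 111 138 157 172]
```

View pics/al.png

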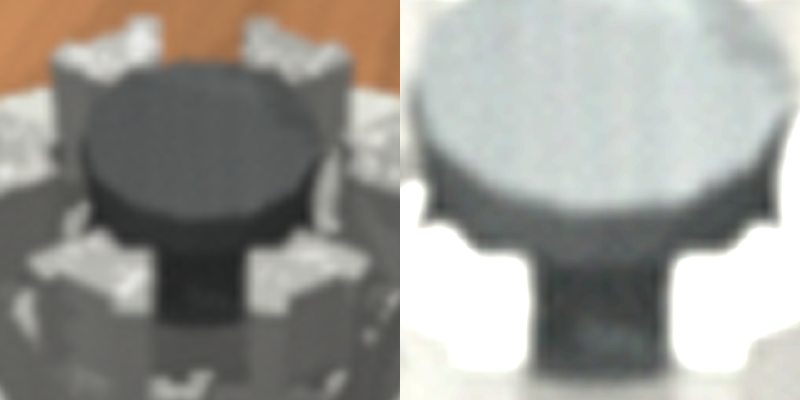

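The slot (91–128°, centre about 110°) faces the hole at 109.3°, and part of the hole's lit floor shows inside it. Next I pick the thin pin at (467.9,-227), yaw 162.3°.

```bash
python3 - <<'E'
from h import *
y=np.radians(72.3)
robot.movep([467.9,-227,150],down(y))
robot.servo_line([467.9,-227,8],feed=120);robot.hold(.15)
o=robot.observe();print(o["t"],o["tcp_pos"].round(2),yaw(),o["contact_force"].round(1))
grip(0.0,15);robot.hold(.2)
o=robot.observe();print(o["t"],o["tcp_pos"].round(2),yaw(),o["contact_force"].round(1),o["grip_width"]*92)
h=79-20-0+o["tcp_pos"][2];np.save("h.npy",h);print("insert tcp z",h)
robot.servo_line([467.9,-227,150],feed=150)
ph=np.radians(109.3);u=np.array([np.cos(ph),np.sin(ph)])
S=np.array([575.9,-6.4])-(42+60)*u
robot.movep([*S,150],down(ph-np.pi/2));robot.servo_line([*S,h],feed=100);robot.hold(.3)
o=robot.observe();print(o["t"],S,o["tcp_pos"].round(2),yaw()-ph+np.pi/2,o["contact_force"].round(1))
c=viewer.camera_info("wrist");im=viewer.read_camera("wrist");np.savez("ins.npz",im=im,**c)
print(proj(c,(*S,79)),proj(c,(576,-6,79)),proj(c,(*(S+73*u),79)))
im2=viewer.read_camera("top");ct=viewer.camera_info("top")
for n in("pin_grip","pin_mid"):
    for cam,cc in(("wrist",c),("top",ct)):
        for d in viewer.pinpoint(n,cam): print(n,cam,round(d["confidence"],2),world(cc,d["at"]).round(1))
print("expected mid",S+42*u)
cv2.imwrite("pics/ins.png",rectify(im,c,S+50*u,60,79,500)[...,::-1])
E
```

```text
29.8167 [ 468.28 -227.31    8.61] 1.2616106508749518 [ 0.6 -0.1 -0.3]
31.3583 [ 467.86 -226.99    7.98] 1.2618447956891794 [0.8 0.1 0.8] 0.867444901187708
insert tcp z 66.97513075687014
34.7583 [ 609.61246806 -102.66769706] [ 609.87 -102.78   67.44] -9.21850599255869e-05 [-0.1  0.5 -0.2]
[317.26826544 228.33466   ] [317.61081376  69.6678289 ] [317.2378671  116.00964062]
pin_grip wrist 0.92 [ 463.2 -226.6   20.4]
pin_grip top 0.71 [ 469.9 -229.4   21.5]
pin_grip top 0.49 [ 425.4 -214.7   23.7]
pin_mid wrist 0.72 [ 426.2 -213.1   23.1]
pin_mid wrist 0.42 [ 467.  -223.7   20.3]
pin_mid top 0.7 [ 426.7 -216.8   23.4]
pin_mid top 0.43 [ 468.6 -230.3   21.2]
expected mid [595.73086356 -63.02805709]
```

View pics/ins.png

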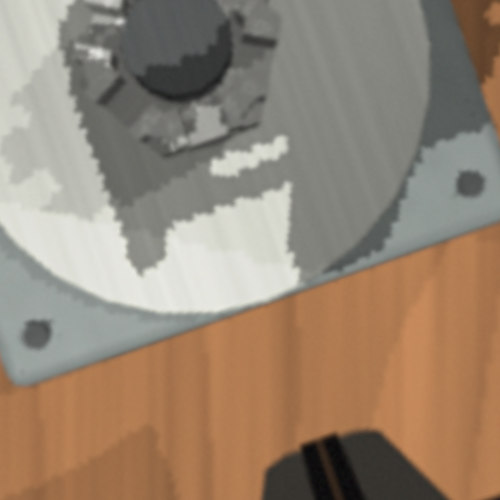

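The jaws shut fully (0.9 mm), so the pin was not gripped and it still stands at its place. I'll compare before and after to see why.

```bash
python3 - <<'E'
from h import *
o=[]
for f in("pin1","ins"):
    d=np.load(f+".npz");im=d["im"];c={k:d[k] for k in("camera_matrix","R","t")}
    a=rectify(im,c,(450,-220),60,20,390)
    for p in((467.9,-227),(467.9+69.5*-1,-227+22.2)):
        cv2.drawMarker(a,(int((p[0]-390)*390/120),int((-160-p[1])*390/120)),(255,0,0),0,10)
    o.append(a)
    print(f,-c["R"].T@c["t"])
cv2.imwrite("pics/cmp.png",np.hstack(o)[...,::-1])
E
```

```text
pin1 [ 376.38887141 -190.84951942  465.37721219]
ins [587.13291834 -37.75306539 272.89958308]
```

View pics/cmp.png

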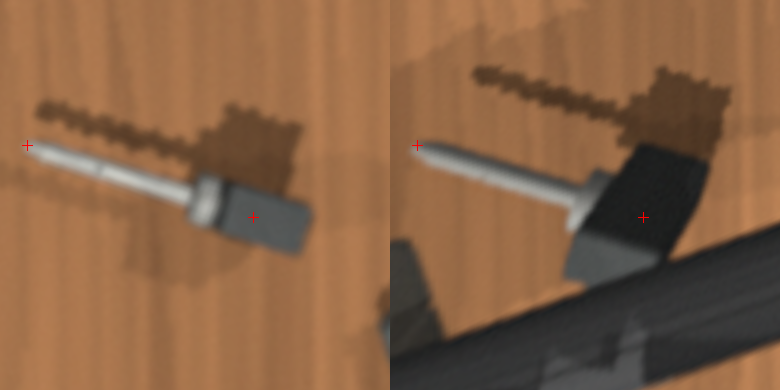

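```bash
python3 - <<'E'
from h import *
y=np.radians(72.3)
grip(.5,25)
S=robot.observe()["tcp_pos"];robot.servo_line([S[0],S[1],130],feed=250)
robot.movep([467.9,-227,130],down(y))
robot.servo_line([467.9,-227,8],feed=120);robot.hold(.1)
def st(s):
    o=robot.observe();print(s,round(o["t"],2),o["tcp_pos"].round(2),o["contact_force"].round(1),o["wrist_torque"].round(2),round(o["grip_width"]*92,2))
st("down")
c=viewer.camera_info("wrist");im=viewer.read_camera("wrist");np.savez("g.npz",im=im,**c)
print(proj(c,(467.9,-227,40)))
cv2.imwrite("pics/g.png",cv2.resize(im[60:380,120:520],(800,640))[:600,:,::-1])
grip(.2);st(.2)
grip(.1);st(.1)
E
```

```text
down 38.55 [ 468.44 -227.33    8.74] [-0.  -0.7  0.2] [0.01 0.01 0.01] 46.01
[317.92367331 238.28569641]
0.2 39.17 [ 467.89 -226.97    7.97] [-0.2  0.5 -0.2] [ 0.05  0.04 -0.  ] 18.35
0.1 39.52 [ 467.9  -227.02    7.99] [-0.8 -0.3 -0.2] [-0.01  0.03  0.06] 9.19
```

View pics/g.png

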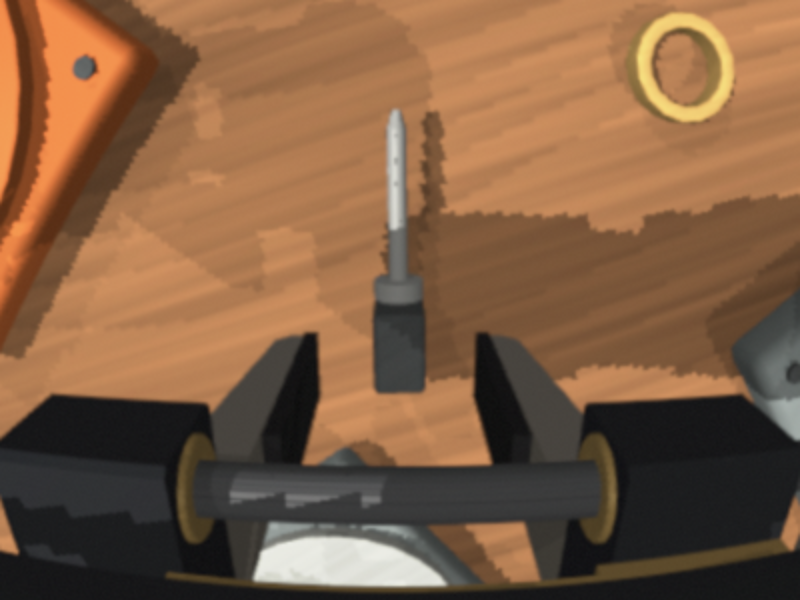

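The picture explains the miss: the pads straddle the handle correctly, but their spacing in pixels puts the real tips about 35 mm above the reported TCP. The empty closing over a 40 mm handle and the nut grip at TCP z = 43 agree with that (shift between 32 and 43 mm). I'll open, descend with force checks to TCP z = -22, and grip there.

```bash
python3 - <<'E'
from h import *
def st(s):
    o=robot.observe();print(s,round(o["t"],2),o["tcp_pos"].round(2),o["contact_force"].round(1),o["wrist_torque"].round(2),round(o["grip_width"]*92,2));return o
grip(.4,20);st("open")
for z in (-2,-9,-16,-22):
    robot.servo_line([467.9,-227,z],feed=60);o=st(z)
    if abs(o["contact_force"][2])>6: robot.servo_line([467.9,-227,z+4],feed=60);break
grip(0.0,20);robot.hold(.1);o=st("grip")
if o["grip_width"]*92>12:
    z0=o["tcp_pos"][2];np.save("h.npy",z0+59)
    robot.servo_line([467.9,-227,z0+80],feed=120);robot.hold(.1);st("lift")
E
```

```text
open 40.09 [ 467.91 -226.99    8.02] [0.6 0.8 0.7] [-0.02 -0.01  0.02] 36.71
-2 40.41 [ 467.45 -226.77   -2.61] [ 0.5 -0.6  0.5] [-0.   -0.03  0.  ] 36.79
-9 40.67 [ 467.6  -226.81   -9.43] [-0.8 -0.3 -0.2] [-0.01  0.01 -0.03] 36.88
-16 40.94 [ 467.6  -226.85  -16.4 ] [-0.2 -0.3 -0.1] [ 0.03  0.06 -0.04] 36.92
-22 41.19 [ 467.62 -226.91  -22.36] [-1.4 -0.2  0.6] [-0.06 -0.    0.04] 36.79
grip 41.73 [ 468.01 -227.01  -21.91] [-0.3  0.2  0.8] [ 0.04  0.   -0.05] 15.71
lift 42.65 [ 467.22 -226.8    57.26] [-0.3  0.7 -1. ] [-0.    0.01 -0.04] 16.27
```

```bash
cat > ins.py <<'E'
from h import *
h=float(np.load("h.npy"));ph=np.radians(109.3);u=np.array([np.cos(ph),np.sin(ph)]);l=np.array([u[1],-u[0]])
A=np.array([575.9,-6.4]);S=A-102*u
def st(s):
    o=robot.observe();F=o["contact_force"];p=o["tcp_pos"]
    print(s,round(o["t"],2),"adv",round((p[:2]-S)@u,1),"lat",round((p[:2]-S)@l,2),"z-h",round(p[2]-h,2),"Fu,Fl,Fz",round(F[:2]@u,1),round(F[:2]@l,1),round(F[2],1),"w",round(o["grip_width"]*92,1));return F[:2]@u
def adv(a,lat=0,dz=0,feed=30): robot.servo_line([*(S+a*u+lat*l),h+dz],feed=feed)
E
python3 - <<'E'
from ins import *
robot.servo_line([*robot.observe()["tcp_pos"][:2],110],feed=200)
robot.movep([*S,110],down(ph-np.pi/2));robot.servo_line([*S,h],feed=80);robot.hold(.3);f0=st("start")
for a in (6,10,13,16,19,22,25,28):
    adv(a);f=st(a)
    if f-f0<-4: adv(a-2);st("back");break
E
```

```text
start 45.42 adv -0.2 lat 0.15 z-h 0.36 Fu,Fl,Fz -0.6 1.0 -0.8 w 16.0
6 45.77 adv 6.4 lat 0.12 z-h 0.08 Fu,Fl,Fz -0.7 0.7 -0.7 w 16.0
10 46.05 adv 10.3 lat 0.04 z-h 0.03 Fu,Fl,Fz -0.4 -0.6 -0.3 w 15.8
13 46.3 adv 13.3 lat 0.04 z-h 0.03 Fu,Fl,Fz -0.8 0.0 -0.0 w 15.6
16 46.55 adv 16.3 lat 0.07 z-h 0.04 Fu,Fl,Fz -0.4 -0.2 -1.0 w 15.8
19 46.8 adv 19.3 lat 0.06 z-h 0.03 Fu,Fl,Fz -0.6 -1.0 -0.5 w 16.1
22 47.05 adv 22.3 lat 0.06 z-h 0.03 Fu,Fl,Fz 0.7 0.5 -0.6 w 16.0
25 47.3 adv 25.3 lat 0.05 z-h 0.02 Fu,Fl,Fz 0.3 1.3 -0.9 w 15.8
28 47.55 adv 28.3 lat 0.04 z-h 0.03 Fu,Fl,Fz 0.4 1.4 -0.4 w 15.9
```

The tip is already well inside the hole with no resistance. I'll carry on until the collar touches.

```bash
python3 - <<'E'
from ins import *
for a in (34,40,45,50,53,55,56,57,58,59,60,61,62,63,64):
    adv(a,feed=25 if a<54 else 12);f=st(a)
    if f<-2.5 and a<=64: 
        robot.hold(.1);f=st("chk")
        if f<-2.5: break
E
```

```text
34 47.94 adv 34.2 lat 0.07 z-h 0.05 Fu,Fl,Fz 0.4 0.1 -0.1 w 16.3
40 48.33 adv 40.2 lat 0.05 z-h 0.04 Fu,Fl,Fz 0.6 0.2 -0.1 w 15.6
45 48.68 adv 45.2 lat 0.06 z-h 0.02 Fu,Fl,Fz -1.2 0.3 -0.8 w 15.9
50 49.03 adv 50.3 lat 0.03 z-h 0.02 Fu,Fl,Fz 0.2 0.0 -0.9 w 16.4
53 49.3 adv 53.3 lat 0.03 z-h 0.01 Fu,Fl,Fz 0.4 0.3 -0.5 w 15.8
55 49.62 adv 55.1 lat 0.02 z-h 0.0 Fu,Fl,Fz -0.1 0.6 -1.3 w 15.9
56 49.87 adv 56.1 lat 0.03 z-h -0.0 Fu,Fl,Fz 0.6 0.7 -0.9 w 15.9
57 50.12 adv 57.1 lat 0.01 z-h 0.02 Fu,Fl,Fz -0.6 0.3 -0.7 w 16.2
58 50.37 adv 58.1 lat 0.01 z-h 0.0 Fu,Fl,Fz 0.1 1.1 -1.7 w 15.4
59 50.62 adv 59.0 lat -0.01 z-h -0.01 Fu,Fl,Fz 0.1 -0.1 -1.1 w 15.9
60 50.87 adv 59.2 lat 0.02 z-h 0.08 Fu,Fl,Fz -1.8 0.6 -1.1 w 16.0
61 51.12 adv 59.4 lat 0.01 z-h 0.18 Fu,Fl,Fz -5.6 -0.8 -0.5 w 15.8
chk 51.22 adv 59.4 lat 0.02 z-h 0.2 Fu,Fl,Fz -5.3 -0.1 0.1 w 16.1
```

The collar met the nut at 59.1 mm of advance (60 expected), with about 5 N. I'll relax, release, retreat and check.

```bash
python3 - <<'E'
from ins import *
adv(59.2,feed=12);robot.hold(.1);st("relax")
grip(.4);robot.hold(.2);st("open")
p=robot.observe()["tcp_pos"];robot.servo_line([p[0],p[1],170],feed=120)
q=p[:2]-100*u;robot.servo_line([q[0],q[1],230],feed=200);robot.hold(.2);st("away")
cw=viewer.camera_info("wrist");iw=viewer.read_camera("wrist")
ct=viewer.camera_info("top");it=viewer.read_camera("top");cs=viewer.camera_info("scene");isc=viewer.read_camera("scene")
for n in("pin_grip","pin_mid","thick_pin_grip"):
    for cam,cc in(("wrist",cw),("top",ct),("scene",cs)):
        for d in viewer.pinpoint(n,cam)[:1]: print(n,cam,round(d["confidence"],2),world(cc,d["at"]).round(1))
print("expected grip",A-42*u,"mid",A)
cv2.imwrite("pics/fin.png",np.hstack([rectify(iw,cw,A-15*u,55,79,400),cv2.resize(isc[150:230,290:370],(400,400),interpolation=cv2.INTER_CUBIC)])[...,::-1])
E
```

```text
relax 51.62 adv 59.2 lat 0.04 z-h 0.04 Fu,Fl,Fz -2.8 -0.5 0.7 w 15.8
open 52.31 adv 59.2 lat -0.01 z-h -0.01 Fu,Fl,Fz 0.4 -0.1 1.1 w 37.0
away 54.5 adv -39.1 lat 0.04 z-h 192.37 Fu,Fl,Fz 0.3 -0.7 -0.2 w 36.7
pin_grip wrist 0.75 [589.3 -44.4  73.9]
pin_grip top 0.42 [590.5 -51.2  74.1]
pin_grip scene 0.67 [590.7 -49.7  78.1]
pin_mid wrist 0.85 [575.8  -7.3  79.4]
pin_mid top 0.62 [574.8 -10.1  80.4]
pin_mid scene 0.55 [585.1  -5.2  83.7]
thick_pin_grip top 0.76 [513.2 256.9  25.1]
thick_pin_grip scene 0.62 [512.2 256.7  25.9]
expected grip [589.78160449 -46.03963997] mid [575.9  -6.4]
```

View pics/fin.png

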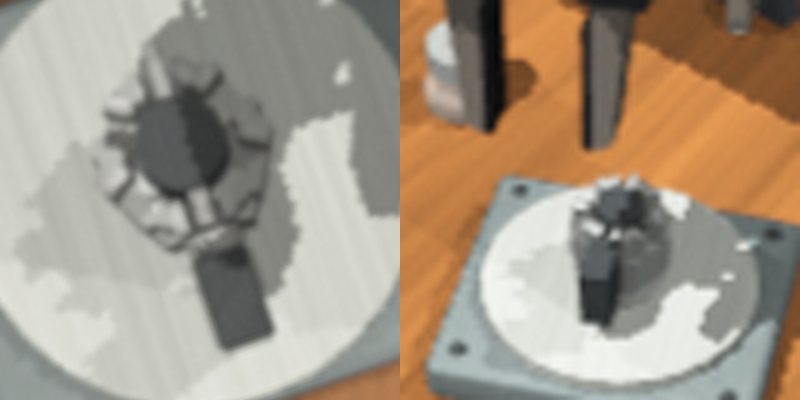

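The picture shows the pin through both slots and the spindle: the tip comes out at (155,70), the shaft is in the near slot at (203,205), the collar rests on the crown at (218,238) and the handle is at (232,295). The gripper is well clear, so I'm handing in.

```bash
python3 -c "
from cell import robot
robot.job_done();print(robot.observe()['t'])"
```

```text
the job is handed in; nothing more can be done
the job is handed in; nothing more can be done
```

The nut is tightened and the thin pin is through the slot and cross hole with its collar on the nut. I handed the job in at about 55 s; no verdict was reported.

**Nut:** I used the large grey lap. The nut first bore on the washer at about 0.87 rad; one slot had already passed the hole by then and was not counted. I turned it on to the next line-up, plus 0.05 rad for spring-back. After release the slot centre measured about 110°, against the hole at about 109.3°.

**Pin:** My first grasp closed on nothing. The real fingertips sit about 35 mm above the reported TCP, so I regrasped lower and the pin was not disturbed. It then slid in with no measurable resistance, and the collar touched at 59.1 mm of travel (60 mm expected). The highest push was about 5.6 N.

**Last checks:**
- **Final picture:** the pin tip shows out of the far slot, the collar is on the crown, and the gripper is well clear.
- **Pin position:** the wrist camera puts `pin_mid` within about 1 mm of the hole. The top camera's estimate is about 4 mm off and the scene camera's about 10 mm. I put that down to detector error, because the contact point and the picture agree with the wrist camera.
- **Thick pin:** it is where it started.
- **Not checked:** I did not re-measure the jar, offcut, phone or tray at the end, but nothing I did came near them. I judged the washer's squash only from the nut's angle, not directly.

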